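Load the yoke vise and start its clamp screw

TASK

Slide the round bar along the V bed of the yoke vise, under the yoke, until its end is against the stop. Then start the clamp screw that stands loose in the boss of the yoke: turn it backward (anticlockwise from above) until you feel the thread drop, then one full turn forward, and finish still holding the screw by its head. Leave the other things on the bench where they are.

Things in the scene. Friction and masses are not known exactly. Their poses are not given: they have to be found in the camera images.
- vise: Cast grey yoke vise bolted to the bench, fixed; base plate 150 x 360 mm. Origin on the bench surface under the screw's axis; y runs along its V bed towards the stop, z up. The yoke stands over the bed at y = 0: legs at x = -58 to -39 and +39 to +58 mm, 46 mm long in y; the opening is 78 mm wide and its underside 100 mm above the bench
- vise_bed (a point): on the bar's axis, 62 mm above the bench, 160 mm before the screw's axis (vise y = -160 mm); axes as the vise's. The bed is a straight right-angled V, 68 mm wide, from vise y = -235 to +95 mm, top edges 53 mm above the bench; a 36 mm bar lies in it with its axis at x = 0, 62 mm above the bench
- boss_mouth (a point): centre of the top face of the upright boss on the yoke, on the screw's axis, 170 mm above the bench; axes as the vise's. Boss 68 mm in diameter. Its right-hand single-start trapezoidal thread, 7 mm pitch, 2.8 turns, begins 4 mm below the mouth; where around the mouth is not marked and has to be felt
- stop_face (a point): point of the stop plate that the centre of the bar's end must meet: 75 mm from the screw's axis along vise +y, at the height of the bar's axis; axes as the vise's. Stop plate 44 mm wide, 12 mm thick, top 92 mm above the bench
- bar: solid aluminium round bar, 36 mm in diameter, 220 mm long, about 0.6 kg, lying in the V bed with its end under the yoke; origin at its middle on its axis, y along the bar towards the stop. It slides with a few newtons
- bar_end (a point): centre of the bar's end face nearest the stop, 110 mm from the middle
- bar_tail (a point): point on the bar's axis 70 mm from its middle, 40 mm from the end away from the stop; there it can be gripped from above across the bar. Keep the fingertips above the bed's edges, 9 mm below the bar's axis. With the bar home this point is 105 mm before the screw's axis, which leaves room between gripper and yoke
- screw: oiled steel clamp screw, 0.6 kg, standing loose in the boss, thread not caught. Origin at the centre of its lower tip, z up its axis. Right-hand single-start thread 40 mm, pitch 7 mm, 1 mm end play, starting 46 mm above the tip; 32 mm pilot below; round knurled head, 50 mm diameter, 90 to 120 mm above the tip. It is free to be lifted until started: do not lift it out
- screw_head (a point): centre of the screw's knurled head, on its axis, 105 mm above its tip: where to grip. At the start the screw's thread rests on top of the boss's first thread
- screw_lead (a point): beginning (lower end) of the screw's thread, 18 mm from its axis along its own x, 46 mm above the tip, hidden in the boss. Turned anticlockwise from above the screw climbs 7 mm a turn and, after 55 to 150 degrees, the thread ends pass and it drops 7 mm if let down or lightly pressed. Turned clockwise from there it goes down 7 mm a turn and cannot be lifted out
- tommy_bar: steel tommy bar, 13 mm in diameter, 168 mm long along its y, lying on the bench: leave it
- deburrer: deburring hand tool with grey handle, 150 mm, lying: leave it
- collet_chuck: steel tool holder standing nose down, 46 mm in diameter, 134 mm high: leave it
- collet_nut: dark round nut, 43 mm in diameter, 20 mm high, lying flat: leave it
- parallel: ground steel parallel, 12 x 150 x 30 mm high: leave it
- caliper: digital caliper, 220 mm, lying: leave it
- spanner: open-ended spanner, 200 mm, lying: leave it
There are look-alikes about, which are no part of the job. What is shaped like the screw but blue or pink is not meant. What is shaped like the bar but blue is not meant.

How it is judged:
By the outcome, as a careful person would: the job done as asked, in the order asked, and still so for the second after the job is handed in, while the arm keeps its last pose, push and grip.
It also fails if it takes over 72 s, if anything falls off the work surface, if the arm or the gripper's body presses on something with over 40 N, if the wrist force passes 120 N, or if a joint passes its speed limit or range.

ROBOT

A 6-joint arm with a two-finger parallel gripper is mounted at the origin on the work surface. World frame = base frame: x ahead of the robot, y to its left, z up, the work surface at z = 0. Lengths are in m, angles in rad, forces in N, time in s.
With the tool pointing down it reaches from about 0.275 to 0.825 m from the base axis. Payload 4.9 kg.
Tool frame: the origin (TCP) lies midway between the tips of the shut fingers; the grasp point (between the pads) lies 19 mm behind it (grip_point_offset is the distance from the TCP to the grasp point, in m); z points along the fingers, x is the direction in which the jaws open and shut, and the axes are right-handed (so a half turn about z gives the same grasp; the last joint's range is limited). The gripper opens to 85 mm and grips with 20 to 120 N. Pads are 22 mm wide; open, the fingers measure 114 mm over their backs; the gripper's body (76 mm by 85 mm) begins 54 mm behind the grasp point. The pads swing forward as they close: fully open they stand 13 mm farther back than shut.
Start: joints at [-1.378, 0.326, -0.193, 1.052, 0, 1.437], TCP at [0.177, -0.521, 0.231] pointing down, gripper open.
Joint ranges: [-2.65, 2.65], [-0.97, 1.79], [-1.3, 1.35], [-1.93, 2.1], [-1.47, 1.37], [-3.14, 3.14]. Speed limits (rad/s): [2.57, 2.57, 3.14, 3.14, 3.14, 3.14].

INTERFACE

Orientations are given as a rotation vector (axis times angle).
In Python, from cell import * gives the robot as it stands. Calls block until the motion is done:
- movep(position, orientation): joint-space move of the TCP to a pose.
- move_l(position, velocity=0.15, rot=None, until_force=None): straight line of the TCP; rot=None keeps the orientation; velocity is the mean speed in m/s. With until_force (N) it stops when the force on the tool has changed by that much, and returns True; else False.
- set_joints(angles): joint-space move.
- let_go() and grab(newtons=None): open the fingers fully, or close them until they stop; newtons is the grip in N (None keeps the last).
- sleep(seconds).
- ik(position, orientation): joint angles nearest the present ones, or None.
- get_state(): the state.
- grab_frame(name): name is "scene" or "top"; returns a dict with "img" (420x560x3 uint8, red, green, blue), "fx", "fy", "cx", "cy" (pixels), "cam_to_world" (4x4, takes a point from camera to world coordinates). Camera axes: x right, y down, z forward; pixel columns grow to the right and rows downward; lengths in m; the calibration is good to about 2 mm. A picture is of the moment at which its call begins. There is no depth.
A pose or a line that the arm cannot do raises MotionError and nothing moves.
- sign_off(): hands the job in, once; it reports no verdict.
Trained networks look in the newest picture that a camera, given by its name, has taken for a name from the list of things; names that differ only in an ending like _2 or _b are one class to them, and where a whole thing is asked for, a point or a joint stands for the part that bears it (a point fixed in the world has none). Each returns a list of dicts, best first, with "score" (0 to 1); they miss things now and then, are a little off and sometimes report something else, mostly with a low value. They report only what shows in the picture. A call takes as long as a camera call. They do not tell look-alikes from the thing itself.
- spot_in(camera, name): "centre" ([column, row] in pixels, amid what is visible of it).
- silhouettes(camera, name): "mask" (420x560 bool, what is visible of it) and "centre" ([column, row] in pixels, amid what is visible of it).
- tip_of(camera, name): "centre" ([column, row] in pixels: a listed point, or the origin of a listed thing).
The state is a dict: "clock": time; "q": joint angles; "joint_velocities": joint speeds; "tau": joint torques, N m; "position": TCP position; "eef_rot": TCP orientation; "contact_force": force on the tool from outside, world axes, zero at the start; "wrist_torque": the same for the moment, N m; "finger_gap": opening from 0.0 (shut) to 1.0 (fully open).
Only numpy, scipy, OpenCV 4.12 (cv2) and the standard library are available. Lean on these libraries where they do the work, as an engineer would, in place of code of your own. Each camera call takes 0.05 s, during which the arm holds its last target. There are 200 camera calls.

## Working session

There is one attempt and no reset: what is moved stays moved. The work goes in short steps, each a Python script; the robot and the scene stay as the last script left them, time stands still between calls to the robot, and variables do not carry over. Pictures are saved under pics/ and viewed, on a budget of 10 in all, crops included, one or two more only if the job needs it, and the job is handed in when it is done.

```bash
mkdir -p pics; ls
python3 - <<'E'
from cell import *
import cv2,numpy as np
s=get_state();print(s['clock'],s['position'],s['eef_rot'],s['finger_gap'])
for c in ('scene','top'):
    f=grab_frame(c);cv2.imwrite(f'pics/{c}0.png',f['img'][:,:,::-1])
    print(c,f['fx'],f['cx'],f['cy'],np.round(f['cam_to_world'],4).tolist())
    for n in ('boss_mouth','stop_face','vise_bed','bar_end','bar_tail','bar','screw_head','screw','vise'):
        print(n,[(np.round(d['centre'],1).tolist(),round(d['score'],2)) for d in tip_of(c,n)[:4]])
E
```

```text
pics
0.0 [ 0.17644521 -0.52030845  0.23049389] [-2.55220876e+00  1.82983499e+00  1.99777391e-03] 1.0003695936898285
scene 385.64356373651975 279.16331890230174 210.49430130769653 [[-0.8367, 0.2829, -0.4689, 1.0242], [0.5475, 0.4536, -0.7032, 0.7562], [0.0137, -0.8451, -0.5344, 0.7501], [0.0, 0.0, 0.0, 1.0]]
boss_mouth [([274.6, 230.2], 0.81)]
stop_face [([290.7, 277.8], 0.91)]
vise_bed [([242.9, 237.7], 0.61)]
bar_end [([273.5, 258.7], 0.93), ([249.7, 239.9], 0.71), ([289.3, 201.6], 0.67), ([280.0, 214.5], 0.39)]
bar_tail [([320.0, 232.2], 0.76), ([236.5, 227.0], 0.75)]
bar [([251.0, 237.4], 0.94), ([305.2, 217.6], 0.86), ([270.9, 230.0], 0.24), ([245.9, 311.0], 0.21)]
screw_head [([324.2, 289.9], 0.8), ([276.9, 216.2], 0.74), ([336.3, 228.9], 0.61), ([385.7, 338.3], 0.61)]
screw [([275.8, 249.7], 0.73), ([334.0, 262.6], 0.58), ([321.2, 322.4], 0.55)]
vise [([276.7, 280.2], 0.86)]
top 391.753687923524 286.25582517617397 209.96605674053683 [[-0.0179, -0.9942, 0.1061, 0.4172], [-0.9998, 0.0169, -0.0099, -0.0147], [0.0081, -0.1063, -0.9943, 1.2981], [0.0, 0.0, 0.0, 1.0]]
boss_mouth [([252.9, 198.7], 0.73)]
stop_face [([232.9, 207.4], 0.81)]
vise_bed [([303.2, 196.5], 0.79)]
bar_end [([345.4, 277.3], 0.95), ([296.5, 198.2], 0.62), ([261.6, 201.1], 0.55)]
bar_tail [([293.7, 277.4], 0.59), ([315.8, 198.2], 0.56)]
bar [([313.1, 275.9], 0.57), ([393.7, 274.8], 0.39)]
screw_head [([243.2, 264.3], 0.65), ([251.1, 195.4], 0.56), ([189.2, 204.7], 0.56)]
screw [([254.4, 199.6], 0.76), ([252.5, 260.7], 0.65), ([202.5, 211.1], 0.51)]
vise [([254.8, 205.4], 0.86)]
```

View pics/scene0.png

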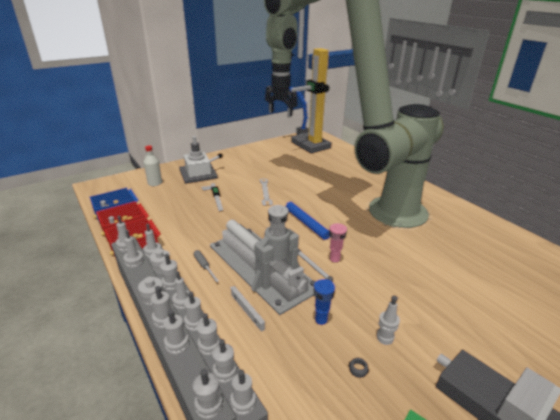

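View pics/top0.png

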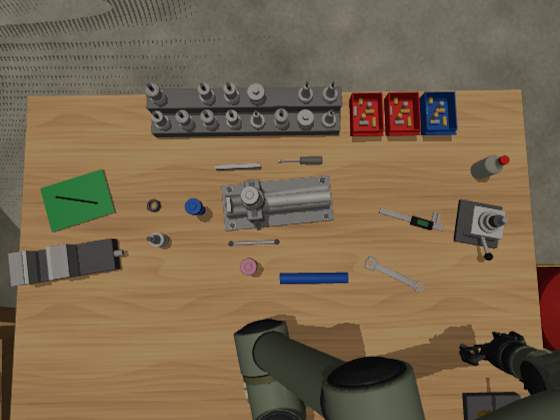

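The scene view shows the vise at (270,250), with the grey bar running upper left of the yoke and a grey screw head at (277,215). The blue and pink look-alikes are at (322,300), (337,240) and (308,220). In the top view the vise base is at (278,203), the boss at (250,195), and the stop is on the left. Next I fit the vise pose.

```bash
cat > h.py <<'E'
from cell import *
import cv2,numpy as np
from scipy.optimize import least_squares
from scipy.spatial.transform import Rotation as R
def proj(f,P):
    T=np.linalg.inv(f['cam_to_world']);p=np.atleast_2d(P)@T[:3,:3].T+T[:3,3]
    return np.c_[f['fx']*p[:,0]/p[:,2]+f['cx'],f['fy']*p[:,1]/p[:,2]+f['cy']]
def ray_z(f,uv,z):
    M=f['cam_to_world'];d=M[:3,:3]@[(uv[0]-f['cx'])/f['fx'],(uv[1]-f['cy'])/f['fy'],1]
    return M[:3,3]+d*(z-M[2,3])/d[2]
def vp(v,P):
    P=np.atleast_2d(P).astype(float);c,s=np.cos(v[2]),np.sin(v[2])
    return np.c_[v[0]+c*P[:,0]-s*P[:,1],v[1]+s*P[:,0]+c*P[:,1],P[:,2]]
E
python3 - <<'E'
from h import *
F={c:grab_frame(c) for c in('scene','top')}
pts={'boss_mouth':(0,0,.17),'stop_face':(0,.075,.062),'vise_bed':(0,-.16,.062),'vise':(0,0,0)}
ob=[]
for c in F:
    for n,p in pts.items():
        d=tip_of(c,n)
        if d: ob.append((c,n,p,d[0]['centre']))
def res(v): return np.concatenate([proj(F[c],vp(v,p))[0]-u for c,n,p,u in ob])
r=least_squares(res,[.4,.07,0],loss='soft_l1')
print(r.x,np.round(res(r.x).reshape(-1,2),1).tolist(),[o[:2] for o in ob])
v=r.x
for c in F:
    im=F[c]['img'][:,:,::-1].copy()
    im=cv2.resize(im,None,fx=4,fy=4,interpolation=cv2.INTER_CUBIC)
    def pl(P,col,cl=True): cv2.polylines(im,[np.int32((proj(F[c],vp(v,P))+.5)*4)],cl,col,1)
    a=np.linspace(0,2*np.pi,40)
    pl([(0.034*np.cos(t),.034*np.sin(t),.17) for t in a],(0,255,0))
    pl([(0.025*np.cos(t),.025*np.sin(t),.241) for t in a],(0,0,255))
    for x in(-.034,.034): pl([(x,-.235,.053),(x,.095,.053)],(255,0,0),False)
    pl([(-.022,.075,.092),(.022,.075,.092),(.022,.087,.092),(-.022,.087,.092)],(0,255,255))
    u=np.int32(proj(F[c],vp(v,[0,-.05,.08]))[0]*4)
    x0=max(0,u[0]-300);y0=max(0,u[1]-220)
    cv2.imwrite(f'pics/{c}1.png',im[y0:y0+440,x0:x0+600])
    print(c,[(np.round(d['centre'],1).tolist(),round(d['score'],2)) for n in('bar_end','bar_tail') for d in tip_of(c,n)])
    # along-bed coordinate of detections
    for n,z in(('bar_end',.062),('bar_tail',.062),('screw_head',.229)):
        for d in tip_of(c,n):
            p=ray_z(F[c],d['centre'],z)-[v[0],v[1],0]
            cc,s=np.cos(v[2]),np.sin(v[2]);print(n,np.round([cc*p[0]+s*p[1],-s*p[0]+cc*p[1]],3))
E
```

```text
[0.57570965 0.07299569 0.07938693] [[-1.2, -1.6], [1.8, -1.3], [0.9, -1.0], [1.7, 2.6], [-0.4, 0.5], [2.2, -3.3], [-1.4, -0.8], [0.5, -4.4]] [('scene', 'boss_mouth'), ('scene', 'stop_face'), ('scene', 'vise_bed'), ('scene', 'vise'), ('top', 'boss_mouth'), ('top', 'stop_face'), ('top', 'vise_bed'), ('top', 'vise')]
scene [([287.4, 205.7], 0.81), ([278.7, 278.3], 0.34), ([236.6, 230.0], 0.95), ([320.8, 230.5], 0.6)]
bar_end [-0.214 -0.217]
bar_end [0.032 0.052]
bar_tail [ 0.002 -0.198]
bar_tail [-0.205 -0.041]
screw_head [0.002 0.01 ]
screw_head [-0.067  0.15 ]
screw_head [-0.024 -0.097]
screw_head [0.093 0.275]
top [([260.7, 201.4], 0.64), ([346.0, 274.0], 0.62), ([291.6, 277.9], 0.81), ([320.5, 197.2], 0.68), ([254.2, 196.6], 0.45)]
bar_end [ 0.001 -0.019]
bar_end [-0.253 -0.264]
bar_tail [-0.248 -0.093]
bar_tail [-0.004 -0.21 ]
bar_tail [ 0.018 -0.   ]
screw_head [-0.02  0.15]
screw_head [-0.005 -0.01 ]
screw_head [-0.188  0.03 ]
```

View pics/scene1.png

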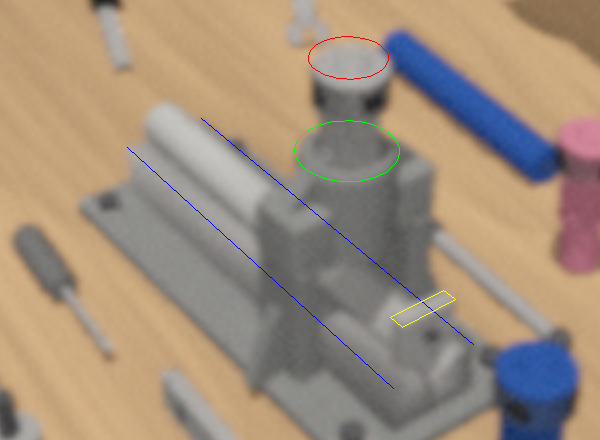

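View pics/top1.png

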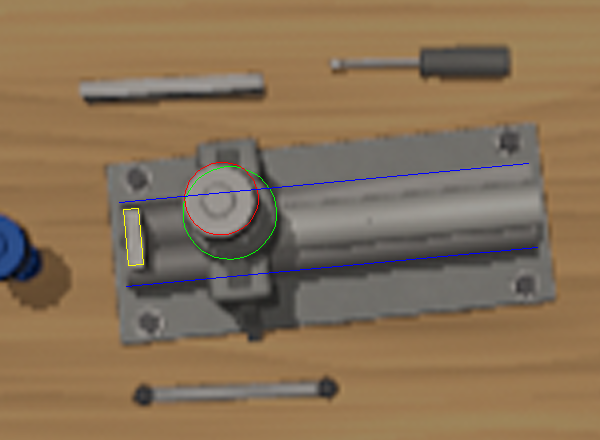

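The overlays show the fit is within about 3 mm. In the top crop the plate corners are at (108,165), (536,124), (554,298) and (122,343), and the head top is at (218,199). In the scene crop the head top is at (350,62). I refit with these points.

Run:
```python
from h import *
F={c:grab_frame(c) for c in('scene','top')}
v0=[0.57570965,0.07299569,0.07938693]
off={c:np.maximum(0,np.int32(proj(F[c],vp(v0,[0,-.05,.08]))[0]*4)-[300,220]) for c in F}
U=lambda c,x,y:(np.array([x,y])+off[c])/4-.5
corn=[(108,165),(536,124),(554,298),(122,343)] # stop+x, tail+x, tail-x, stop-x
net=[]
pts={'boss_mouth':(0,0,.17),'stop_face':(0,.075,.062),'vise_bed':(0,-.16,.062)}
for k in range(3):
  for c in F:
    if k: F[c]=grab_frame(c)
    for n,p in pts.items():
        d=tip_of(c,n)
        if d: net.append((c,n,p,d[0]['centre']))
def res(q):
    v=q[:3];yc,zp,zh=q[3:]
    m=[]
    for (x,y),(sx,sy) in zip(corn,[(1,1),(1,-1),(-1,-1),(-1,1)]):
        m.append(2*(proj(F['top'],vp(v,(sx*.075,yc+sy*.18,zp)))[0]-U('top',x,y)))
    m.append(2*(proj(F['scene'],vp(v,(.075,yc-.18,zp)))[0]-U('scene',80,207)))
    for c,xy in(('top',(218,199)),('scene',(350,62))): m.append(2*(proj(F[c],vp(v,(0,0,zh)))[0]-U(c,*xy)))
    m+=[.4*(proj(F[c],vp(v,p))[0]-u) for c,n,p,u in net]
    return np.concatenate(m+[[(zp-.012)*200]])
r=least_squares(res,v0+[-.07,.012,.241],loss='soft_l1')
print(np.round(r.x,4));print(np.round(res(r.x)[:14].reshape(-1,2)/2,1).tolist());print(np.round(res(r.x)[14:-1].reshape(-1,2)/.4,1).tolist())
np.save('v.npy',r.x[:3]);v=r.x
ends=[]
for c in('top','scene'):
  for n,o in(('bar_tail',.07),('bar_end',0)):
    for d in tip_of(c,n):
      p=ray_z(F[c],d['centre'],.062);a=vp([0,0,-v[2]],p-[v[0],v[1],0])[0]
      print(c,n,np.round(a[:2],3),round(d['score'],2))
# tail end of the bar: visible top edge right end in top crop ~(543,215)
p=ray_z(F['top'],U('top',543,215),.07);print('tail end',vp([0,0,-v[2]],p-[v[0],v[1],0]))
s=get_state();print(s['clock'])
# feasibility
from math import pi
for y,z in((-.22,.06),(-.1,.06),(0,.225)):
  P=vp(v,(0,y,z))[0]
  for k in(0,1):
    rot=(R.from_euler('z',v[2]+k*pi)*R.from_euler('x',pi)).as_rotvec()
    print(y,k,np.round(P,3),ik(P,rot))
```

```text
[ 0.5754  0.0748  0.0798 -0.0725  0.0045  0.2387]
[[-0.2, -0.2], [-0.2, -0.1], [0.3, 0.8], [-0.1, 0.0], [-0.8, -0.0], [0.3, 0.1], [0.1, -0.0]]
[[-1.0, -0.1], [1.6, 1.2], [1.5, 0.4], [-2.0, -3.0], [2.5, -3.3], [-2.3, 1.1], [3.0, -0.3], [2.2, 0.4], [-0.4, -0.9], [0.0, 2.6], [-1.6, -4.1], [0.2, -0.7], [-1.7, -0.4], [1.3, -3.0], [1.3, 1.0], [-1.8, -3.3], [1.7, -5.2], [0.1, -0.9]]
top bar_tail [-0.248 -0.093] 0.95
top bar_tail [-0.008 -0.205] 0.59
top bar_end [ 0.003 -0.027] 0.77
top bar_end [-0.269 -0.257] 0.69
scene bar_tail [ 0.001 -0.192] 0.84
scene bar_tail [-0.207 -0.038] 0.68
scene bar_tail [-0.046 -0.062] 0.59
scene bar_tail [-0.002 -0.004] 0.34
scene bar_end [-0.233 -0.228] 0.82
scene bar_end [ 0.002 -0.022] 0.76
scene bar_end [-0.147 -0.19 ] 0.39
tail end [[-0.01072822 -0.24160105  0.07      ]]
3.4
-0.22 0 [ 0.593 -0.144  0.06 ] [-0.3599014   0.59140248 -0.24234031  0.73705355  0.          1.13110806]
-0.22 1 [ 0.593 -0.144  0.06 ] [-0.3599014   0.59140248 -0.24234031  0.73705355  0.         -2.01048459]
-0.1 0 [ 0.583 -0.025  0.06 ] [-0.16896676  0.55089552 -0.31860615  0.70129466  0.          1.3220427 ]
-0.1 1 [ 0.583 -0.025  0.06 ] [-0.16896676  0.55089552 -0.31860615  0.70129466  0.         -1.81954995]
0 0 [0.575 0.075 0.225] [ 0.00213524  0.38618353 -0.12089231  1.06372049  0.          1.4931447 ]
0 1 [0.575 0.075 0.225] [ 0.00213524  0.38618353 -0.12089231  1.06372049  0.         -1.64844795]
```

```bash
cat >> h.py <<'E'
from math import pi
try: v=np.load('v.npy')
except Exception: v=None
def rot(yaw): return (R.from_euler('z',v[2]+yaw)*R.from_euler('x',pi)).as_rotvec()
def loc(P=None):
    P=get_state()['position'] if P is None else np.array(P); return vp([0,0,-v[2]],P-[v[0],v[1],0])[0]
def frc():
    return vp([0,0,-v[2]],np.array(get_state()['contact_force']))[0]
def rep(t):
    s=get_state();print(t,'t',round(s['clock'],2),'loc',np.round(loc(),4),'F',np.round(frc(),1),'gap',round(s['finger_gap'],3),'q6',round(s['q'][5],3))
E
python3 - <<'E'
from h import *
P=lambda *a:vp(v,a)[0]
movep(P(0,-.2,.16),rot(0));rep('above')
print(move_l(P(0,-.2,.054),.12,until_force=12));rep('down')
grab(40);rep('grip')
E
```

```text
above t 5.47 loc [-2.000e-04 -2.010e-01  1.602e-01] F [-0.1 -0.1 -0.2] gap 0.999 q6 1.161
False
down t 6.51 loc [ 0.0006 -0.2003  0.0547] F [-1.   1.   0.1] gap 1.002 q6 1.161
grip t 7.03 loc [-1.000e-04 -2.001e-01  5.470e-02] F [-2.2  0.2  5.4] gap 0.401 q6 1.161
```

Run:
```python
from h import *
P=lambda *a:vp(v,a)[0]
z=get_state()['position'][2]
print(move_l(P(0,-.125,z-.0005),.06,until_force=20));rep('1')
print(move_l(P(0,-.085,z-.0005),.02,until_force=14));rep('2')
f=grab_frame('scene');im=f['img'][:,:,::-1]
u=np.int32(proj(f,P(0,0,.08))[0]);c=im[u[1]-60:u[1]+60,u[0]-75:u[0]+75]
cv2.imwrite('pics/s2.png',cv2.resize(c,None,fx=5,fy=5,interpolation=cv2.INTER_CUBIC))
```

```text
False
1 t 8.43 loc [-0.0004 -0.1273  0.0547] F [-3.9 -6.6  4.9] gap 0.399 q6 1.28
True
2 t 9.63 loc [-0.0006 -0.1075  0.0547] F [-0.4 -1.7  4.3] gap 0.403 q6 1.319
```

View pics/s2.png

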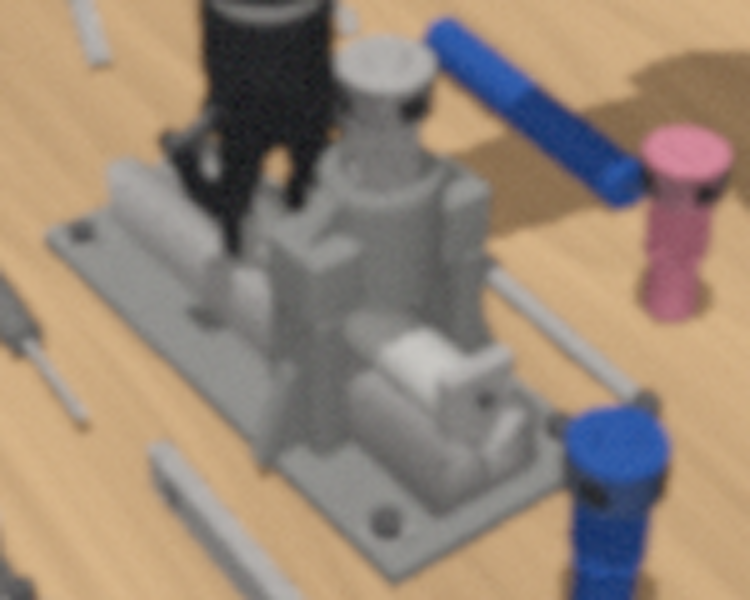

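The bar's bright end at (420,360) has come through the yoke and sits at or near the stop plate at (475,385). I'll push once more to confirm contact, then release and move to the screw.

Run:
```python
from h import *
P=lambda *a:vp(v,a)[0]
z=get_state()['position'][2]
print(move_l(P(0,loc()[1]+.01,z),.015,until_force=20));rep('push')
sleep(.2);rep('settled')
let_go();rep('open')
move_l(P(0,loc()[1],.14),.2);move_l(P(0,-.11,.31),.3);rep('up')
# screw: q6 start ~ +0.2 ; tool yaw = q1-q6+const ; k=0 -> q6=1.493, yaw +1.3 -> .2
movep(P(0,0,.29),rot(1.3));rep('over screw')
f=grab_frame('scene');im=f['img'][:,:,::-1]
u=np.int32(proj(f,P(0,0,.12))[0]);c=im[u[1]-60:u[1]+60,u[0]-75:u[0]+75]
cv2.imwrite('pics/s3.png',cv2.resize(c,None,fx=5,fy=5,interpolation=cv2.INTER_CUBIC))
```

```text
True
push t 10.15 loc [-0.0006 -0.1076  0.0548] F [-0.2 -1.1  4.1] gap 0.401 q6 1.329
settled t 10.35 loc [-0.0006 -0.1077  0.0547] F [ 0.8 -1.3  3.4] gap 0.405 q6 1.329
open t 10.9 loc [-0.0007 -0.1078  0.0546] F [ 0.  -0.1  0.3] gap 1.004 q6 1.329
up t 12.19 loc [-0.0007 -0.1098  0.308 ] F [ 0.8 -0.9  0. ] gap 1.001 q6 1.326
over screw t 13.24 loc [-5.000e-04 -2.000e-04  2.888e-01] F [-0.   0.9  0.4] gap 1.005 q6 0.194
```

View pics/s3.png

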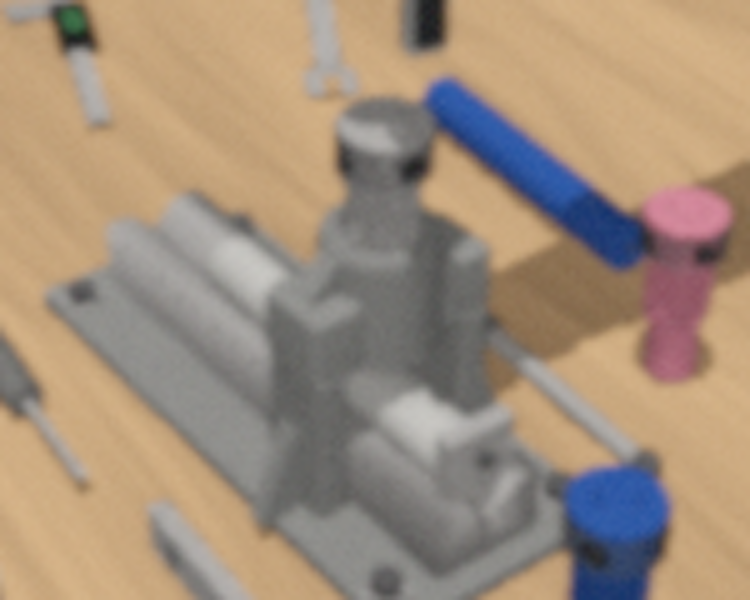

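The bar end at (415,420) meets the stop plate at (470,450), and the screw still stands in the boss. The 20 N push moved the bar by only 0.1 mm, so it is home. Next I grip the screw.

Run:
```python
from h import *
P=lambda *a:vp(v,a)[0]
print(move_l(P(0,0,.203),.12,until_force=10));rep('down')
grab(50);rep('grip')
s=get_state();print('F world',np.round(s['contact_force'],1),'M',np.round(s['wrist_torque'],2))
z=s['position'][2]
p=np.array(s['position'])
move_l(p+[0,0,.001],.01);rep('lift1')
print(move_l(p-[0,0,.003],.006,until_force=8));rep('press')
```

```text
False
down t 14.17 loc [ 5.000e-04 -1.000e-04  2.037e-01] F [ 0.1 -0.5  0.5] gap 0.999 q6 0.193
grip t 14.59 loc [ 0.0004 -0.0012  0.2041] F [-1.9 -4.6  5.7] gap 0.571 q6 0.193
F world [-1.6 -4.7  5.7] M [-1.1   0.34  0.01]
lift1 t 14.98 loc [ 1.000e-04 -1.300e-03  2.045e-01] F [-0.2 -2.7 -3.5] gap 0.573 q6 0.191
True
press t 15.37 loc [ 0.0004 -0.0015  0.2042] F [-0.   0.6  5.7] gap 0.576 q6 0.191
```

```bash
cat >> h.py <<'E'
def step(P,yaw):
    q=ik(np.array(P),rot(yaw)); set_joints(q)
E
python3 - <<'E'
from h import *
s=get_state();p0=np.array(s['position']);z0=p0[2]
for k in range(1,18):
    a=np.radians(10*k); zc=z0+.007*a/(2*pi)
    step([p0[0],p0[1],zc+.0008],1.3+a)
    hit=move_l([p0[0],p0[1],zc-.0035],.012,until_force=9)
    s=get_state();dz=s['position'][2]-zc
    print(10*k,hit,round(dz*1000,2),np.round(frc(),1),round(s['wrist_torque'][2],2),round(s['clock'],2),round(s['q'][5],3))
    if not hit or dz<-.0025: break
rep('end')
E
```

```text
10 True -0.06 [-0.5  0.7  3.8] -0.04 15.91 0.018
20 True 0.13 [-0.6 -0.6  4.2] -0.03 16.44 -0.156
30 True -0.02 [-1.1  0.7  3.7] 0.02 16.98 -0.33
40 True 0.26 [-2.  -0.2  4.3] -0.03 17.5 -0.504
50 True 0.02 [-2.6 -0.2  4.4] 0.04 18.03 -0.679
60 True 0.18 [-1.7 -0.1  4.9] 0.03 18.56 -0.854
70 True 0.03 [-3.4 -0.5  4.5] -0.03 19.08 -1.028
80 False -5.1 [-4.8  1.1 -8.9] -0.01 19.88 -1.204
end t 19.88 loc [-0.0014 -0.0016  0.2006] F [-4.8  1.1 -8.9] gap 0.573 q6 -1.204
```

The thread dropped at 80°. I let it down to the seat, then turn forward.

Run:
```python
from h import *
p=np.array(get_state()['position'])
print(move_l(p-[0,0,.004],.01,until_force=9));rep('seat')
s=get_state();p0=np.array(s['position']);a0=1.3+np.radians(80)
np.save('seat.npy',np.r_[p0,a0])
c=vp(v,(0,-.0014,0))[0]
for k in range(1,9):
    a=np.radians(29*k)
    step([c[0],c[1],p0[2]+.0003-.007*a/(2*pi)],a0-a)
    s=get_state();print(29*k,np.round(frc(),1),np.round(s['wrist_torque'],2),round(loc()[2]-p0[2]+.007*a/2/pi,4),round(s['finger_gap'],3),round(s['q'][5],2))
    if np.abs(frc()).max()>35: break
rep('end')
```

```text
True
seat t 20.2 loc [-0.0018 -0.0017  0.2001] F [0.4 0.  5. ] gap 0.572 q6 -1.204
29 [-3.8  0.3  0.3] [ 0.24  1.22 -0.06] 0.0002 0.571 -0.7
58 [-2.  -0.5 -1.9] [-0.07  0.43 -0.09] 0.0002 0.566 -0.2
87 [-0.9 -2.8 -0.8] [-0.73  0.06 -0.02] 0.0003 0.571 0.31
116 [ 0.1 -6.1 -2.7] [-1.21 -0.16 -0.06] 0.0004 0.573 0.82
145 [-0.2 -6.3 -3.9] [-1.49 -0.27 -0.05] 0.0004 0.572 1.32
174 [-0.3 -7.5 -3.9] [-1.95 -0.31 -0.1 ] 0.0005 0.565 1.83
203 [-2.  -9.4 -3. ] [-2.36 -0.12 -0.01] 0.0004 0.571 2.33
232 [-3.  -9.9 -1.8] [-2.71  0.34 -0.09] 0.0002 0.57 2.84
end t 24.6 loc [-0.0005 -0.0046  0.1958] F [-3.  -9.9 -1.8] gap 0.57 q6 2.84
```

Run:
```python
from h import *
p0=np.load('seat.npy');a0=p0[3]
let_go();rep('open')
z=p0[2]+.0003-.007*232/360
a1=a0-np.radians(232)   # current yaw
y1=a1+np.radians(150)   # regrip yaw
c=vp(v,(-.0005,-.0015,0))[0]
step([c[0],c[1],z],a1+np.radians(75));step([c[0],c[1],z],y1);rep('back')
grab(50);rep('regrip')
for k in range(1,6):
    d=min(27*k,134); a=np.radians(d)
    L=loc() if k==1 else L
    w=vp(v,(L[0],L[1],0))[0]
    step([w[0],w[1],z-.007*a/(2*pi)],y1-a)
    s=get_state();print(d,np.round(frc(),1),np.round(s['wrist_torque'],2),round(loc()[2]-z+.007*a/2/pi,4),round(s['finger_gap'],3),round(s['q'][5],2))
    if np.abs(frc()).max()>35: break
rep('end')
for c in('scene','top'):
    f=grab_frame(c);im=f['img'][:,:,::-1]
    u=np.int32(proj(f,vp(v,(0,0,.15))[0])[0]);cc=im[u[1]-60:u[1]+60,u[0]-75:u[0]+75]
    cv2.imwrite(f'pics/{c}4.png',cv2.resize(cc,None,fx=5,fy=5,interpolation=cv2.INTER_CUBIC))
```

```text
open t 25.06 loc [ 0.0002 -0.001   0.1961] F [-0.4  0.   0.4] gap 1.003 q6 2.843
back t 27.44 loc [-0.0005 -0.0015  0.1959] F [-0.6 -0.2 -0.8] gap 0.997 q6 0.226
regrip t 27.87 loc [-0.0006 -0.0021  0.1962] F [-2.  -2.9  1.3] gap 0.574 q6 0.225
27 [-1.4 -1.5  3.4] [-0.27  0.03 -0.04] 0.0003 0.568 0.69
54 [ 2.2 -2.2  3.4] [-0.42 -0.42 -0.05] 0.0003 0.574 1.16
81 [ 3.7 -4.   1.8] [-0.81 -1.   -0.07] 0.0003 0.57 1.63
108 [ 4.1 -5.1  1.4] [-1.43 -1.21 -0.06] 0.0003 0.571 2.11
134 [ 2.5 -6.6  2. ] [-1.9  -0.9  -0.06] 0.0003 0.577 2.56
end t 30.48 loc [-1.000e-04 -4.000e-03  1.936e-01] F [ 2.5 -6.6  2. ] gap 0.577 q6 2.561
```

View pics/scene4.png

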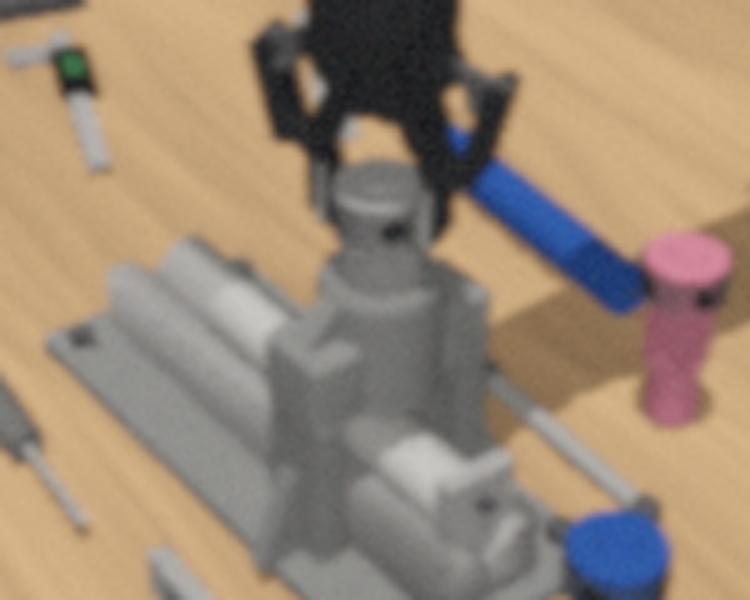

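The head at (375,195) is held and sits visibly lower, and the bar end at (420,465) is still at the stop. I test engagement with a gentle lift and then re-centre.

Run:
```python
from h import *
p=np.array(get_state()['position'])
print('lift blocked',move_l(p+[0,0,.004],.008,until_force=15));rep('lift')
move_l(p,.01);rep('back')
sleep(.3);rep('settled')
```

```text
lift blocked True
lift t 31.14 loc [-0.0006 -0.0051  0.1943] F [ 3.   0.3 -5.9] gap 0.572 q6 2.558
back t 31.56 loc [-0.0002 -0.0046  0.1936] F [ 1.7 -4.2 -0. ] gap 0.569 q6 2.563
settled t 31.86 loc [-0.0002 -0.0045  0.1936] F [ 0.6 -4.9  0.9] gap 0.569 q6 2.563
```

Run:
```python
from h import *
p=np.array(get_state()['position'])
print('lift blocked',move_l(p+[0,0,.005],.01,until_force=25));rep('lift')
move_l(p,.01);sleep(.3);rep('settled')
for c in('top',):
    f=grab_frame(c)
    for n in('bar_end','stop_face'):
        for d in tip_of(c,n)[:2]: print(n,np.round(loc(ray_z(f,d['centre'],.062)),3),round(d['score'],2))
```

```text
lift blocked False
lift t 32.52 loc [-0.0007 -0.0046  0.1954] F [  6.1  -4.2 -18.4] gap 0.57 q6 2.563
settled t 33.47 loc [-1.000e-04 -4.400e-03  1.937e-01] F [ 1.2 -4.2 -1.7] gap 0.57 q6 2.563
bar_end [-0.265 -0.253  0.062] 0.56
```

Run:
```python
from h import *
sign_off();rep('done')
```

```text
the job is handed in; nothing more can be done
the job is handed in; nothing more can be done
```

The bar is home against the stop, the clamp screw is started, and the gripper is still holding the screw by its head. I handed the job in at about 33.5 s on the robot's clock; no verdict comes back.

- **Bar:** I gripped it near its tail and slid it about 92 mm until it met the stop. A further 20 N push moved it only about 0.1 mm. Pictures before and after the screw work show its end at the stop plate.
- **Screw, backward:** I turned it anticlockwise in 10° steps, pressing lightly each time. The thread dropped at 80°. The measured drop was about 5.7 mm rather than the full 7 mm.
- **Screw, forward:** I turned it clockwise 232°, regripped once because the last joint ran out of range, then turned another 134°. That makes 366° by gripper angle, and it went down about 7 mm. The head's own rotation was not checked for slip, but turning torque stayed near 0.1 N m.
- **Last checks:**
  - **Lift test:** The first lift test stopped at its 15 N limit after 0.7 mm. The second, commanded 5 mm with a 25 N limit, did not reach that limit. It ended only 1.8 mm up with 18 N of resistance, so the thread is holding.
  - **Side force:** About 4 N remained at the end because the grip was slightly off centre.
  - **Bar detection:** The final top-camera detection found only the blue look-alike bar, so it confirmed nothing about the real bar.
- **Other things on the bench:** I did not touch them, and no contact with them was felt.

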